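# Refit igniter block and valve knob on the mash stove

### The arm

A 6-joint arm with a two-finger parallel gripper is mounted at the origin on the work surface. World frame = base frame: x ahead of the robot, y to its left, z up, the work surface at z = 0. Lengths are in m, angles in rad, forces in N, time in s.
With the tool pointing down it reaches from about 0.375 to 0.975 m from the base axis. Payload 3.8 kg.
Tool frame: the origin (TCP) lies midway between the tips of the shut fingers; the grasp point (between the pads) lies 19 mm behind it; z points along the fingers, y is the line along which they close (so a half turn about z gives the same grasp; the last joint's range is limited). The gripper opens to 88 mm and grips with 3 to 60 N. Pads are 18 mm wide; open, the fingers measure 123 mm over their backs; the gripper's body (75 mm by 187 mm) begins 45 mm behind the grasp point.
Start: joints at [-1.264, 0.264, 1.604, -0, 1.274, -0.037], TCP at [0.228, -0.635, 0.239] pointing down, gripper open.
Joint ranges: [-2.63, 2.63], [-0.94, 2.18], [0.31, 2.57], [-1.31, 4.45], [0, 2.66], [-2.55, 2.55]. Speed limits (rad/s): [2.57, 2.57, 3.14, 3.14, 3.14, 3.14].

### API

Orientations are given as a unit quaternion [x, y, z, w].
In Python, from workcell import manip gives the robot as it stands. The module is installed in compiled form; this text tells all that it offers.
- The arm moves only by the shell command python3 -m pendant 'ROWS'. ROWS is JSON, a list of rows, each a list of 7 numbers: the shift along the tool's x, y, z in cm, then the turn, a rotation vector about the tool's x, y, z in degrees, then the closure in counts, from 0 (fully open) to 255 (shut). In form: [[tx, ty, tz, wx, wy, wz, gripper], ...]. A call has 1 to 20 rows; each row is the pose to reach, as a shift and turn from the pose commanded when the call began, along the tool's axes at that moment; what a row does not reach only later rows make up. A row lasts 1/8 s, in which the tool goes at most 62.5 mm and 10.7 degrees, less where a joint would pass 70% of its speed; a pose out of reach is approached as far as the arm can. A call with a gripper value outside its range is refused whole. The fingers move at their own pace and stop on an object; the grip force is fixed at half the most. Time passes only in rows, so rows that repeat a pose let the fingers close. It gives the time, the measured TCP pose, the force, the opening and the grip force at its end, in the units of the state.
- manip.observe(): the state, without advancing time (a new reading comes with each control period).
- manip.capture(name): name is "scene" or "top" or "wrist"; returns the picture (480x640x3 uint8, red, green, blue); there is no depth.
- manip.get_calibration(name): a dict with "mtx" (3x3 intrinsics, pixels), "pose" (4x4, takes a point from camera to world coordinates). Camera axes: x right, y down, z forward; pixel columns grow to the right and rows downward; lengths in m; the calibration is good to about 2 mm. A picture is of the moment at which its call begins: read the wrist's pose just before it. get_calibration takes no time and is no camera call; for the wrist camera it gives the pose at the moment of the call.
- manip.finish_job(): hands the job in; it is judged then, once.
The state is a dict: "time_s": time; "joint_pos": joint angles; "qvel": joint speeds; "joint_efforts": joint torques, N m; "tcp_pos": TCP position; "orientation": TCP orientation; "contact_force": force on the tool from outside, world axes, zero at the start; "ft_torque": the same for the moment, N m; "gripper_width": finger opening in m; "gripper_force": force on a finger pad.
Only numpy, scipy, OpenCV 4.12 (cv2) and the standard library are available. Lean on these libraries where they do the work, as an engineer would, in place of code of your own. Each camera call takes 0.05 s, during which the arm holds its last target. There are 200 camera calls.

### The job

Get the brewing room's gas stove ready to light: first plug the loose igniter block fully home into its socket on the stove and let go of it. Then turn the loose knob so that the flat in its bore matches the flat of the valve shaft, slide it fully onto the shaft, push it all the way in against the valve spring as one does to light the burner, and finish while still holding the knob pressed in with the gripper. Leave the jar, the bowl and the tin where they stand.

Things in the scene. Friction and masses are not known exactly. Their poses are not given: they have to be found in the camera images.
- igniter: Loose black plastic igniter block, upright on the table at the start, 70 g. Head 32 mm (x) by 24 mm (y) by 36 mm high, over a plug foot 24 mm (x) by 18 mm (y) by 16 mm high with bevelled lower edges; 52 mm tall in all. Origin: centre of the foot's underside, z up. It fits its socket either way round (half turn).
- socket: Grey plastic socket block fixed on the near (-x) end of the stove's top, 80 mm above the table: 56 mm (x) by 50 mm (y) by 22 mm high. In its top a rectangular hole 26 mm (x) by 20 mm (y), 19 mm deep, rim bevelled, for the igniter's foot. Origin: centre of its underside, z up. With the igniter home its head rests on the socket's top, its origin 6 mm above the socket's.
- socket_mouth (a point): Centre of the mouth of the socket's hole, level with the socket's top (102 mm above the table); axes as the socket's.
- knob: Loose black plastic valve knob, upright on the table, 80 g. Flange 50 mm diameter, 4 mm thick; on it a flat-sided grip 44 mm long (x), 26 mm wide (y), top 42 mm above the underside. A low pointed nose (to 34 mm from the axis) and a pale line on top mark the +x side. D bore in the underside: 17.8 mm diameter, 19 mm deep, flat 3.4 mm from the axis on the nose side. Origin: centre of underside.
- knob_nose (a point): Tip of the knob's nose: 34 mm out along the knob's +x from its axis, 5 mm above its underside; axes as the knob's.
- knob_seat (a point): Top end of the knob's bore, on its axis, 19 mm above the knob's origin; axes as the knob's. The shaft's tip touches here when the knob is fully on.
- shaft_tip (a point): Centre of the tip of the upright brass valve shaft on the near end of the stove: D-section, 16 mm diameter, flat 2.5 mm from the axis on this point's +x side, bevelled tip, 109 mm above the table at rest (29 mm above the stove). It does not turn. The knob goes on with its nose (+x) along this +x. A brass ring, 38 mm diameter, 2 mm high, surrounds its foot.
- valve_shaft (a joint): How far the valve shaft is pushed down: 0 m = out, 0.006 m = fully in, at a stop. A spring pushes it back out: about 3 N to start it, 8.5 N fully in. The knob is held on the shaft by nothing but its weight and the push. Pressed fully in with the knob fully on, the knob's underside is 4 mm above the stove's top.
- stove: Low stainless gas table stove, fixed: 340 mm (x) by 240 mm (y), its top 80 mm above the table; the control strip with socket and valve shaft is at its -x end, the burner with four grate bars (up to 107 mm above the table) at its +x end. Origin: centre of its underside on the table.
- jar: Bystander: brown glazed jar with clay lid, 81 mm diameter, 84 mm tall, standing on the table. Origin at centre of underside.
- bowl: Bystander: aluminium bowl, 120 mm diameter, 45 mm tall, on the table. Origin at centre of underside.
- tin: Bystander: closed tin, 64 mm diameter, 55 mm tall, on the table. Origin at centre of underside.
Not all that is in view belongs to the job. What is shaped like the igniter but orange or red is not meant.

How it is judged:
By the outcome, as a careful person would: the job done as asked, in the order asked, and still so for the second after the job is handed in, while the arm keeps its last pose, push and grip.
It also fails if it takes over 64 s, if anything falls off the work surface, if the arm or the gripper's body presses on something with over 40 N, if the wrist force passes 120 N, or if a joint passes its speed limit or range.

## Working session

There is one attempt and no reset: what is moved stays moved. The work goes in short steps, Python scripts to look and compute and a shell command to move; the robot and the scene stay as the last step left them, time stands still between calls to the robot, and variables do not carry over. Pictures are saved under pics/ and viewed, at most 10 in all, crops included, and the job is handed in when it is done.

```bash
mkdir -p pics; cat > h.py <<'E'
from workcell import manip
import cv2, numpy as np
from scipy.spatial.transform import Rotation as R
def snap(n,f):
    c=manip.get_calibration(n); im=manip.capture(n)
    cv2.imwrite(f'pics/{f}.png',im[:,:,::-1]); np.savez(f'pics/{f}.npz',mtx=c['mtx'],pose=c['pose']); return im
def px2w(f,uv,z):
    c=np.load(f'pics/{f}.npz'); K,P=c['mtx'],c['pose']
    d=P[:3,:3]@np.linalg.inv(K)@np.array([uv[0],uv[1],1.]); o=P[:3,3]
    return o+d*(z-o[2])/d[2]
def w2px(f,p):
    c=np.load(f'pics/{f}.npz'); K,P=c['mtx'],c['pose']
    q=K@(P[:3,:3].T@(np.array(p)-P[:3,3])); return q[:2]/q[2]
def st():
    s=manip.observe(); return s
def shift(target,yaw_deg=None):
    """tool-axes shift (cm) and turn to world target TCP"""
    s=st(); T=R.from_quat(s['orientation']); return T.inv().apply(np.array(target)-s['tcp_pos'])*100
E
python3 - <<'E'
from h import *
a=snap('scene','scene0'); b=snap('top','top0'); 
s=st(); print(s['time_s'],s['tcp_pos'],R.from_quat(s['orientation']).as_matrix().round(3))
for n in('scene0','top0'):
    c=np.load(f'pics/{n}.npz');print(c['mtx'].round(0).tolist(),c['pose'].round(3).tolist())
E
```

```text
0.1 [ 0.2273089  -0.63488246  0.23753431] [[ 0.941  0.337 -0.001]
 [ 0.337 -0.941  0.002]
 [ 0.    -0.002 -1.   ]]
[[507.0, 0.0, 327.0], [0.0, 507.0, 239.0], [0.0, 0.0, 1.0]] [[-0.307, 0.706, -0.639, 1.249], [0.952, 0.227, -0.206, 0.278], [-0.001, -0.671, -0.741, 0.862], [0.0, 0.0, 0.0, 1.0]]
[[539.0, 0.0, 317.0], [0.0, 539.0, 238.0], [0.0, 0.0, 1.0]] [[-0.009, -0.981, 0.192, 0.354], [-1.0, 0.011, 0.013, 0.058], [-0.015, -0.192, -0.981, 1.355], [0.0, 0.0, 0.0, 1.0]]
```

View pics/top0.png

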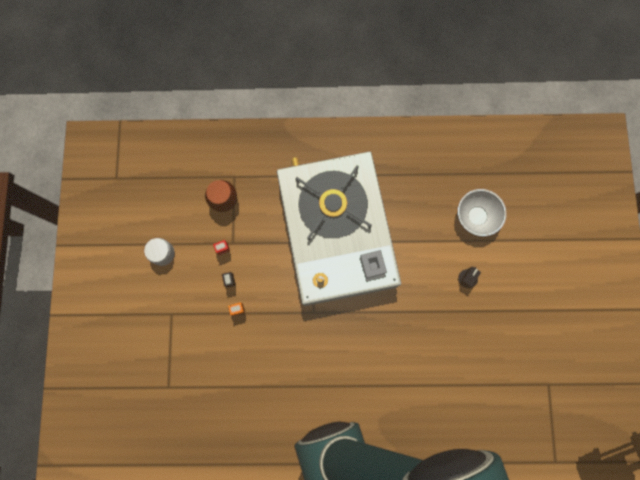

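View pics/scene0.png

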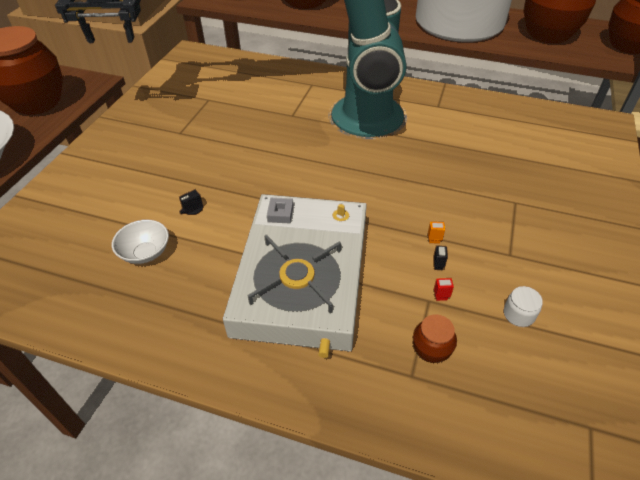

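The top view shows igniter-shaped blocks: red at (221,247), black at (229,280) and orange at (236,310). The black one is the igniter. The knob is at (470,277), which is the only other black item. The socket is at (373,264), the shaft at (320,280), and the tin, jar and bowl stand at the sides. Next I'll take rough positions and one close crop.

```bash
python3 - <<'E'
from h import *
for n,uv,z in [('ign',(229,280),.045),('red',(221,247),.045),('orange',(236,310),.045),('knob',(470,277),.03),('socket',(373,264),.102),('shaft',(320,279),.105),('jar',(219,190),.084)]:
    print(n,px2w('top0',uv,z).round(3))
c=manip.get_calibration('wrist'); s=st(); T=R.from_quat(s['orientation']).as_matrix()
P=c['pose']; print(c['mtx'].round(0).tolist(), (T.T@P[:3,:3]).round(3).tolist(), (T.T@(P[:3,3]-s['tcp_pos'])).round(3))
im=cv2.imread('pics/top0.png')
a=cv2.resize(im[225:335,190:270],None,fx=5,fy=5,interpolation=2); b=cv2.resize(im[225:335,440:520],None,fx=5,fy=5,interpolation=2)
cv2.imwrite('pics/crop0.png',np.hstack([a,b]))
E
```

```text
ign [0.508 0.29  0.045]
red [0.591 0.312 0.045]
orange [0.435 0.271 0.045]
knob [ 0.511 -0.302  0.03 ]
socket [ 0.536 -0.058  0.102]
shaft [0.501 0.067 0.105]
jar [0.726 0.313 0.084]
[[418.0, 0.0, 319.0], [0.0, 418.0, 236.0], [0.0, 0.0, 1.0]] [[-0.0, -0.953, -0.302], [1.0, -0.0, -0.001], [0.001, -0.302, 0.953]] [ 0.08   0.    -0.146]
```

View pics/crop0.png

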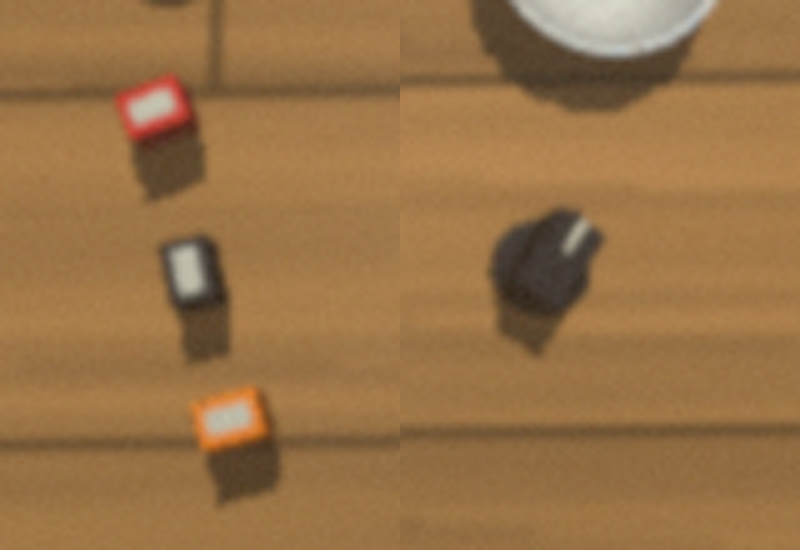

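The crop confirms it. The black block with the white label (long axis about 8° off world x) sits between the red and orange ones. The knob's pale line points up and to the right, roughly -45° in world. I'll look at the stove from above on the way.

```bash
python3 - <<'E'
from h import *
print(shift([.515,0,.22]).round(1))
E
```

```text
[ 48.5 -50.1   1.9]
```

```bash
python3 -m pendant '[[48.5,-50,1.9,0,0,10,0],[48.5,-50,1.9,0,0,10,0],[48.5,-50,1.9,0,0,10,0],[48.5,-50,1.9,0,0,10,0],[48.5,-50,1.9,0,0,10,0],[48.5,-50,1.9,0,0,10,0],[48.5,-50,1.9,0,0,10,0],[48.5,-50,1.9,0,0,10,0],[48.5,-50,1.9,0,0,10,0],[48.5,-50,1.9,0,0,10,0],[48.5,-50,1.9,0,0,10,0],[48.5,-50,1.9,0,0,10,0],[48.5,-50,1.9,0,0,10,0],[48.5,-50,1.9,0,0,10,0],[48.5,-50,1.9,0,0,10,0],[48.5,-50,1.9,0,0,10,0]]'
python3 - <<'E'
from h import *
snap('wrist','w1'); s=st(); print(s['time_s'],s['tcp_pos'],shift([.508,.29,.20]).round(1))
E
```

```text
time_s: 2.1
tcp_pos: [0.5154, -0.0024, 0.2198]
orientation: [0.997, 0.084, 0.0, 0.0]
contact_force: [0.0, -1.1, 0.1]
gripper_width: 0.0883
gripper_force: 0.0
2.15 [ 0.51544838 -0.00218099  0.21984033] [  4.1 -28.9   2. ]
```

View pics/w1.png

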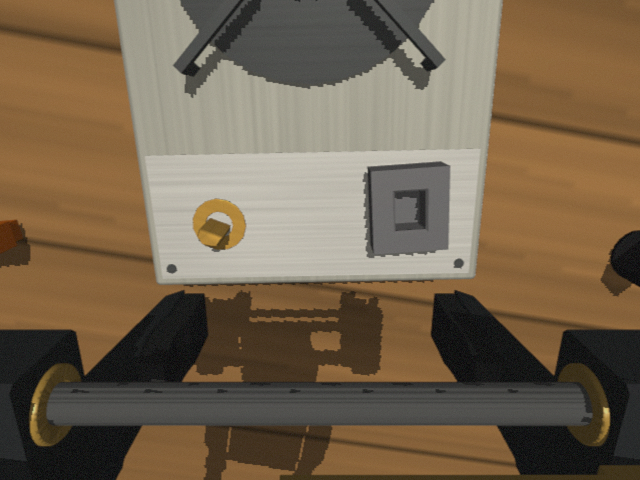

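The wrist view has the socket's top face at about (370,167)-(449,250) and the shaft at (215,230) with its ring centred at (219,224). I'll zoom in for the edges and move to the igniter at the same time.

```bash
python3 - <<'E'
from h import *
im=cv2.imread('pics/w1.png')
a=cv2.resize(im[190:260,180:250],(400,400),interpolation=2); b=cv2.resize(im[155:265,355:465],(400,400),interpolation=2)
cv2.imwrite('pics/crop1.png',np.hstack([a,b]))
E
python3 -m pendant '[[4,-29,2,0,0,2,0],[4,-29,2,0,0,2,0],[4,-29,2,0,0,2,0],[4,-29,2,0,0,2,0],[4,-29,2,0,0,2,0],[4,-29,2,0,0,2,0],[4,-29,2,0,0,2,0]]'
python3 - <<'E'
from h import *
snap('wrist','w2'); s=st(); print(s['time_s'],s['tcp_pos'])
E
```

```text
time_s: 3.02
tcp_pos: [0.5061, 0.2907, 0.1996]
orientation: [0.998, 0.067, -0.0, 0.0]
contact_force: [-0.4, -0.6, -0.9]
gripper_width: 0.0883
gripper_force: 0.0
3.075 [0.50628227 0.29017455 0.19966353]
```

View pics/crop1.png

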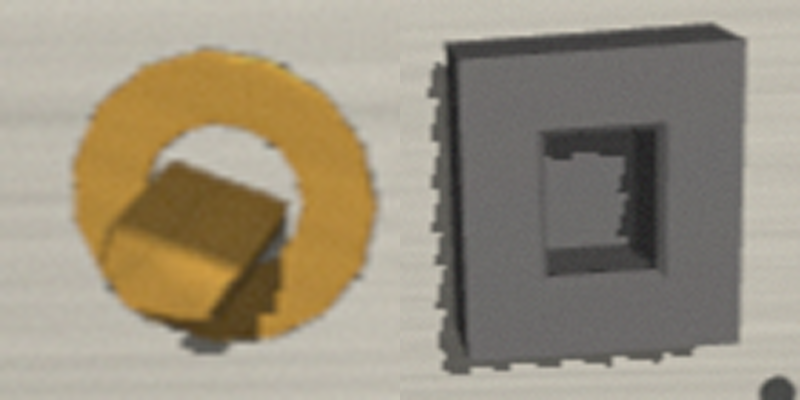

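View pics/w2.png

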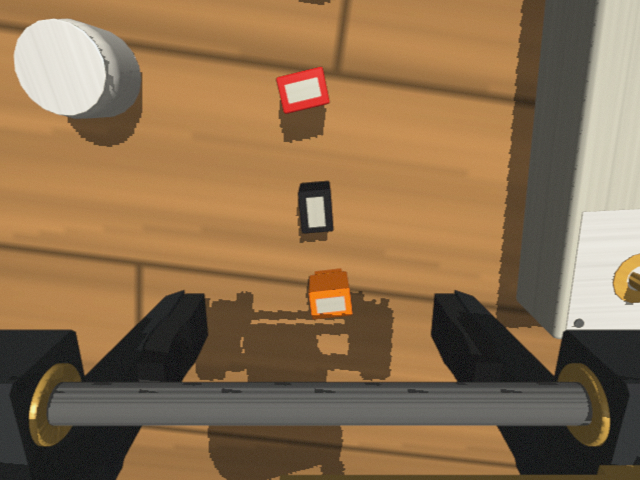

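Crop 1: the bright lower-left face is the shaft tip, and its flat edge runs (110,230)-(235,275) in the crop. The flat therefore faces up and slightly right. The socket hole is cleanly visible. In w2 the black igniter is at (316,211), with the orange block 80 mm nearer and the red one farther.

```bash
cat >> h.py <<'E'
def rect(f,mask,z):
    n,l,sx,c=cv2.connectedComponentsWithStats(mask.astype(np.uint8))
    k=1+sx[1:,4].argmax(); cn=cv2.findContours((l==k).astype(np.uint8),0,1)[0][0][:,0]
    w=np.array([px2w(f,p,z)[:2]*1000 for p in cn],np.float32); (c,s,a)=cv2.minAreaRect(w); return np.round(c,1),np.round(s,1),round(a,1),sx[k].tolist()
E
python3 - <<'E'
from h import *
im=cv2.imread('pics/w2.png').astype(int)
m=np.zeros(im.shape[:2],bool); m[185:245,290:345]=1
print('label',rect('w2',m&(im.min(2)>150),.052))
print('whole',rect('w2',m&(im.max(2)<45),.052))
for p in [(299,193),(331,190),(333,231),(303,234)]: print(px2w('w2',p,.052).round(4)[:2])
# shaft
e=[px2w('w1',(180+u/5.714,190+v/5.714),.109)[:2]*1000 for u,v in [(110,230),(235,275)]]
d=e[1]-e[0]; nrm=np.array([-d[1],d[0]]); nrm/=np.linalg.norm(nrm); print('edge',e,np.linalg.norm(d),'normal deg',np.degrees(np.arctan2(nrm[1],nrm[0])), 'ctr',(e[0]+e[1])/2-2.5*nrm)
f=[px2w('w1',(180+u/5.714,190+v/5.714),.082)[:2]*1000 for u,v in [(75,190),(375,205),(210,48),(230,342)]]; print('ring ctr',np.mean(f[:2],0)[1],np.mean(f[2:],0)[0],np.linalg.norm(f[0]-f[1]),np.linalg.norm(f[2]-f[3]))
# socket
k=110/400
for nm,P in [('outer',[(458,60),(742,40),(738,342),(468,360)]),('hole',[(540,131),(666,123),(666,268),(547,276)])]:
    q=np.array([px2w('w1',(355+(u-400)*k,155+v*k),.102)[:2]*1000 for u,v in P],np.float32); r=cv2.minAreaRect(q); print(nm,q.mean(0),r)
E
```

```text
label (array([510.5, 294. ]), array([21.6, 11.5]), 12.5, [307, 197, 18, 30, 463])
whole (array([512.9, 294.8]), array([35.4, 22.4]), 12.1, [299, 185, 33, 48, 699])
[0.5225 0.3075]
[0.5278 0.2852]
[0.4978 0.2794]
[0.4925 0.3009]
edge [array([504.49280287,  73.93783518]), array([501.5321549 ,  59.58497256])] 14.655036738741035 normal deg -11.65525754762082 ctr [500.56402671  67.26646026]
ring ctr 66.88296112383868 501.5067143813011 36.98383699048366 37.77607316627257
outer [537.6772  -58.53435] ((537.713134765625, -58.64885711669922), (55.4989013671875, 49.593448638916016), 13.656184196472168)
hole [538.5993   -58.948006] ((538.5958251953125, -58.794395446777344), (26.968055725097656, 22.09697151184082), 14.080036163330078)
```

```bash
python3 - <<'E'
from h import *
print(shift([.5105,.294,.022]).round(2))
E
```

```text
[ 0.47 -0.33 17.77]
```

```bash
python3 -m pendant '[[0.5,-0.3,6,0,0,-4.6,0],[0.5,-0.3,12,0,0,-4.6,0],[0.5,-0.3,15,0,0,-4.6,0],[0.5,-0.3,17.7,0,0,-4.6,0],[0.5,-0.3,17.7,0,0,-4.6,0],[0.5,-0.3,17.7,0,0,-4.6,255],[0.5,-0.3,17.7,0,0,-4.6,255],[0.5,-0.3,17.7,0,0,-4.6,255],[0.5,-0.3,17.7,0,0,-4.6,255],[0.5,-0.3,17.7,0,0,-4.6,255],[0.5,-0.3,17.7,0,0,-4.6,255],[0.5,-0.3,17.7,0,0,-4.6,255]]'
```

```text
time_s: 4.58
tcp_pos: [0.5107, 0.295, 0.0226]
orientation: [0.994, 0.107, -0.0, 0.0]
contact_force: [0.8, -0.3, 0.5]
gripper_width: 0.024
gripper_force: 29.7
```

```bash
python3 -m pendant '[[0,0,-6,0,0,0,255],[0,0,-12,0,0,0,255],[0,0,-16,0,0,0,255],[-4.9,35.1,-16,0,0,-1.3,255],[-4.9,35.1,-16,0,0,-1.3,255],[-4.9,35.1,-16,0,0,-1.3,255],[-4.9,35.1,-16,0,0,-1.3,255],[-4.9,35.1,-16,0,0,-1.3,255],[-4.9,35.1,-16,0,0,-1.3,255],[-4.9,35.1,-14,0,0,-1.3,255],[-4.9,35.1,-12.5,0,0,-1.3,255],[-4.9,35.1,-12.5,0,0,-1.3,255]]'
python3 - <<'E'
from h import *
im=snap('wrist','w3'); s=st(); print(s['tcp_pos'],s['gripper_width'])
cv2.imwrite('pics/crop3.png',cv2.resize(im[200:420,180:460,::-1],None,fx=2.5,fy=2.5,interpolation=2))
E
```

```text
time_s: 6.08
tcp_pos: [0.5359, -0.0578, 0.1457]
orientation: [0.993, 0.119, -0.002, -0.001]
contact_force: [-0.1, 0.0, -0.8]
gripper_width: 0.0236
gripper_force: 29.7
[ 0.53685604 -0.05776188  0.14677256] 0.023560049149500155
```

View pics/crop3.png

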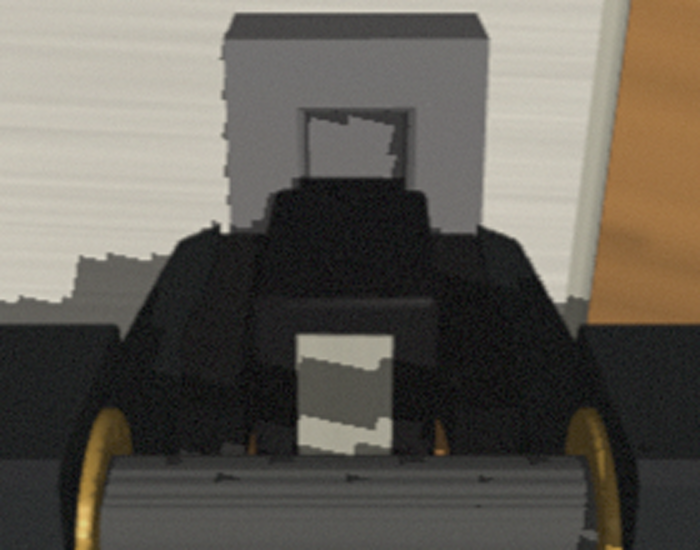

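The igniter is held square above the socket. The socket's far top corners in the crop are (223,38) and (489,38). The head's far top edge is at row 298, and the igniter is centred at column about 347 against the socket at about 356. I'll compute the correction.

```bash
python3 - <<'E'
from h import *
g=lambda u,v:(180+u/2.5,200+v/2.5)
s=st(); T=R.from_quat(s['orientation']); t=s['tcp_pos']; print(t, s['orientation'])
def tool(u,v,z): return T.inv().apply(px2w('w3',g(u,v),z)-t)[:2]*1000
print('socket far corners',tool(229,38,.102),tool(488,38,.102))
print('low side pts',tool(231,230,.102),tool(480,232,.102))
print('hole far',tool(300,108,.102),tool(415,108,.102))
zt=t[2]-.0226+.052
print('head far top',tool(257,298,zt),tool(437,298,zt))
print('head far bot',tool(270,196,zt-.036),tool(428,196,zt-.036))
print('foot bot',tool(297,178,zt-.052+.002),tool(405,178,zt-.05))
E
```

```text
[ 0.53685604 -0.05776188  0.14677256] [ 9.92911470e-01  1.18851224e-01 -1.04775516e-03 -3.19268015e-04]
socket far corners [ 28.73292798 -22.50032057] [28.73145069 25.96161746]
low side pts [-10.72105606 -23.49870953] [-11.13331273  25.98314976]
hole far [14.89331332 -9.41126529] [14.89662998 12.57231516]
head far top [ 15.27675925 -11.3804669 ] [15.29197735 10.83091595]
head far bot [ 13.25782103 -12.42606548] [13.2674922  12.35247533]
foot bot [10.48892433 -8.9006504 ] [10.49518617  9.50320721]
```

```bash
python3 -m pendant '[[0.2,0.15,0,0,0,0,255],[0.2,0.15,0.8,0,0,0,255],[0.2,0.15,1.6,0,0,0,255],[0.2,0.15,2.0,0,0,0,255],[0.2,0.15,2.3,0,0,0,255],[0.2,0.15,2.6,0,0,0,255],[0.2,0.15,2.9,0,0,0,255],[0.2,0.15,2.9,0,0,0,255]]'
```

```text
time_s: 7.12
tcp_pos: [0.5394, -0.0589, 0.1182]
orientation: [0.993, 0.118, -0.0, -0.0]
contact_force: [-1.2, 4.2, -0.5]
gripper_width: 0.0236
gripper_force: 29.6
```

```bash
python3 -m pendant '[[0,-0.05,0.2,0,0,0,255],[0,-0.05,0.5,0,0,0,255],[0,-0.05,0.8,0,0,0,255],[0,-0.05,1.0,0,0,0,255],[0,-0.05,1.1,0,0,0,255],[0,-0.05,1.1,0,0,0,255]]'
```

```text
time_s: 7.88
tcp_pos: [0.5395, -0.059, 0.1084]
orientation: [0.993, 0.118, -0.0, -0.0]
contact_force: [-7.2, 2.0, 7.9]
gripper_width: 0.0234
gripper_force: 29.8
```

```bash
python3 -m pendant '[[-0.07,-0.02,0.1,0,0,0,255],[-0.07,-0.02,0.2,0,0,0,255],[-0.07,-0.02,0.2,0,0,0,255],[-0.07,-0.02,0.2,0,0,0,255]]'
```

```text
time_s: 8.38
tcp_pos: [0.5395, -0.0591, 0.1082]
orientation: [0.993, 0.118, 0.0, 0.0]
contact_force: [-10.0, 2.0, 16.0]
gripper_width: 0.0242
gripper_force: 29.9
```

```bash
python3 -m pendant '[[0,0,0.1,0,0,0,0],[0,0,0.1,0,0,0,0],[0,0,0,0,0,0,0],[0,0,0,0,0,0,0],[0,0,-3,0,0,0,0],[0,0,-7,0,0,0,0],[-9,22.8,-10,0,0,10,0],[-9,22.8,-10,0,0,20,0],[-9,22.8,-10,0,0,30,0],[-9,22.8,-10,0,0,40,0],[-9,22.8,-10,0,0,50,0],[-9,22.8,-10,0,0,58,0],[-9,22.8,-10,0,0,58,0]]'
python3 - <<'E'
from h import *
im=snap('wrist','w4'); snap('top','top1'); s=st(); print(s['time_s'],s['tcp_pos'],s['orientation'])
a=cv2.imread('pics/top1.png')[240:300,300:400]
w=im[:,:,::-1].copy(); w[:200,:0]=0
w[280:480,0:334]=cv2.resize(a,(334,200),interpolation=2)
cv2.imwrite('pics/v4.png',w)
E
```

```text
time_s: 10.0
tcp_pos: [0.505, -0.302, 0.2054]
orientation: [0.926, -0.377, -0.0, -0.0]
contact_force: [-0.1, 0.1, -0.5]
gripper_width: 0.0883
gripper_force: 0.0
10.1 [ 0.5052077  -0.30157538  0.20553454] [ 9.26369426e-01 -3.76616092e-01 -7.63444100e-05 -9.48827584e-06]
```

View pics/v4.png

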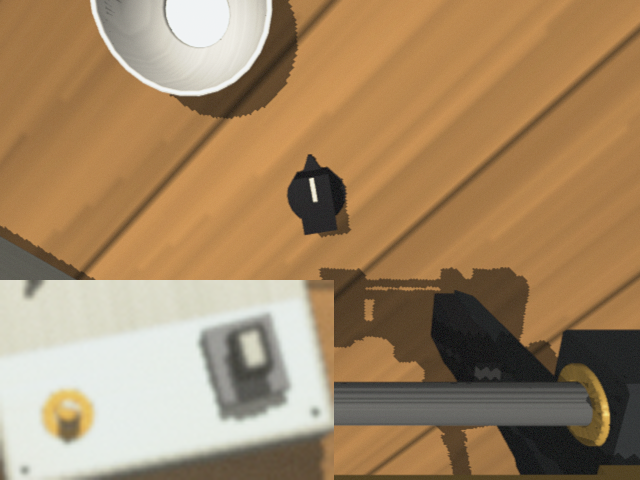

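The wrist picture (v4) shows the knob at (317,200) with its nose tip at (311,155) and pale line from (311,179) to (315,201). The inset shows the igniter upright in its socket.

```bash
python3 - <<'E'
from h import *
im=cv2.imread('pics/w4.png').astype(int)
m=np.zeros(im.shape[:2],bool); m[165:215,300:330]=1
c,s,a,b=rect('w4',m&(im.min(2)>110),.042); print('line',c,s,a)
ys,xs=np.nonzero(m&(im.min(2)>110)); w=np.array([px2w('w4',p,.042)[:2] for p in zip(xs,ys)]); 
u=np.linalg.svd(w-w.mean(0))[2][0]; print('line yaw',np.degrees(np.arctan2(u[1],u[0])))
tip=px2w('w4',(311,155),.005)[:2]; print('tip',tip)
fl=[px2w('w4',p,.004)[:2] for p in [(288,194),(346,194)]]; print('flange',fl,np.linalg.norm(fl[0]-fl[1]))
dk=m*0; dk[150:245,280:350]=(im.max(2)<40)[150:245,280:350]
cr=[px2w('w4',p,.042)[:2] for p in [(303,233),(336,231)]]; print('near top edge',cr)
for y in(-34,-36,-38):
    d=np.array([np.cos(np.radians(y)),np.sin(np.radians(y))]); print(y,'ctr from tip',tip-.034*d,'from near edge',np.mean(cr,0)+.022*d,'line mid',w.mean(0))
    ctr=np.mean(cr,0)+.022*d
    for p in [[*(tip),.005]]: print(w2px('w4',[*(ctr+.034*d),.005]))
E
```

```text
line [ 521.3 -309.8] [ 3.7 18. ] 55.5
line yaw 145.10423644626337
tip [ 0.53794707 -0.3231612 ]
flange [array([ 0.52829985, -0.28624174]), array([ 0.4940427 , -0.32129334])] 0.04901189730052898
near top edge [array([ 0.50239766, -0.28030336]), array([ 0.48570158, -0.29971142])]
-34 ctr from tip [ 0.50975979 -0.30414864] from near edge [ 0.51228844 -0.30230963] line mid [ 0.52142701 -0.30983433]
[307.23063428 154.35444258]
-36 ctr from tip [ 0.51044049 -0.3031765 ] from near edge [ 0.51184799 -0.30293867] line mid [ 0.52142701 -0.30983433]
[309.58378916 153.96170494]
-38 ctr from tip [ 0.5111547  -0.30222871] from near edge [ 0.51138585 -0.30355194] line mid [ 0.52142701 -0.30983433]
[311.95086898 153.65226465]
```

```bash
python3 - <<'E'
from h import *
print(shift([.5112,-.3028,.012]).round(2))
E
```

```text
[ 0.52 -0.33 19.35]
```

```bash
python3 -m pendant '[[0.5,-0.3,6,0,0,-8.8,0],[0.5,-0.3,12,0,0,-8.8,0],[0.5,-0.3,16,0,0,-8.8,0],[0.5,-0.3,18,0,0,-8.8,0],[0.5,-0.3,19.3,0,0,-8.8,0],[0.5,-0.3,19.3,0,0,-8.8,0],[0.5,-0.3,19.3,0,0,-8.8,255],[0.5,-0.3,19.3,0,0,-8.8,255],[0.5,-0.3,19.3,0,0,-8.8,255],[0.5,-0.3,19.3,0,0,-8.8,255],[0.5,-0.3,19.3,0,0,-8.8,255],[0.5,-0.3,19.3,0,0,-8.8,255],[0.5,-0.3,19.3,0,0,-8.8,255]]'
```

```text
time_s: 11.72
tcp_pos: [0.5108, -0.303, 0.0126]
orientation: [0.952, -0.306, -0.0, -0.0]
contact_force: [-0.4, 0.0, 0.4]
gripper_width: 0.0257
gripper_force: 30.0
```

```bash
python3 -m pendant '[[0,0,-6,0,0,0,255],[0,0,-12,0,0,0,255],[0,0,-18,0,0,0,255],[-22.3,-29.5,-20,0,0,-8,255],[-22.3,-29.5,-20,0,0,-16,255],[-22.3,-29.5,-20,0,0,-24,255],[-22.3,-29.5,-20,0,0,-24,255],[-22.3,-29.5,-20,0,0,-24,255],[-22.3,-29.5,-20,0,0,-24,255],[-22.3,-29.5,-20,0,0,-24,255],[-22.3,-29.5,-20,0,0,-24,255],[-22.3,-29.5,-16,0,0,-24,255],[-22.3,-29.5,-12.7,0,0,-24,255],[-22.3,-29.5,-12.7,0,0,-24,255],[-22.3,-29.5,-12.7,0,0,-24,255]]'
python3 - <<'E'
from h import *
im=snap('wrist','w5'); s=st(); print(s['tcp_pos'],s['orientation'],s['gripper_width'])
cv2.imwrite('pics/crop5.png',cv2.resize(im[200:400,180:460,::-1],None,fx=2.8,fy=2.8,interpolation=2))
E
```

```text
time_s: 13.6
tcp_pos: [0.5021, 0.0655, 0.1406]
orientation: [0.995, -0.102, 0.0, -0.0]
contact_force: [-0.2, -0.4, 0.6]
gripper_width: 0.0257
gripper_force: 30.0
[0.50263221 0.065823   0.14130517] [ 9.94804115e-01 -1.01799963e-01  1.23161585e-03 -1.52048982e-04] 0.025719473405456383
```

View pics/crop5.png

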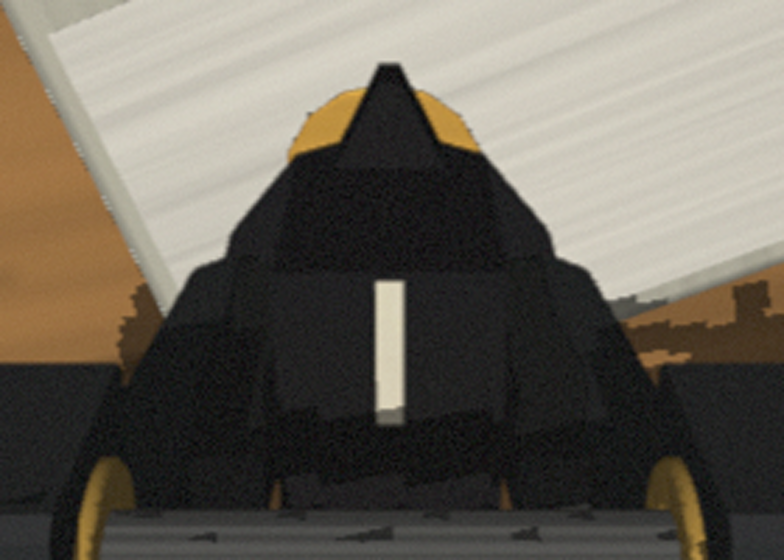

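The knob sits square in the fingers: line vertical at column 390, nose tip at (390,65). The ring's visible arc runs (290,152)-(385,88)-(480,150). I'll compute the offset from those.

```bash
python3 - <<'E'
from h import *
from scipy.optimize import least_squares
g=lambda u,v:(180+u/2.8,200+v/2.8)
s=st(); T=R.from_quat(s['orientation']); t=s['tcp_pos']; print(t,shift([.501,.067,t[2]]))
tool=lambda p,z: T.inv().apply(px2w('w5',p,z)-t)[:2]*1000
im=cv2.imread('pics/w5.png').astype(int); b,gr,r=im[...,0],im[...,1],im[...,2]
m=(r>130)&(r-b>80); m[:228]=0; m[256:]=0; m[:,:280]=0; m[:,355:]=0
pts=[]
for x in range(284,354):
    y=np.nonzero(m[:,x])[0]
    if len(y) and y[0]<254: pts.append(tool((x,y[0]-.5),.082))
pts=np.array(pts); q=least_squares(lambda c:np.hypot(*(pts-c).T)-19,[0,0],loss='soft_l1'); print('ring ctr tool mm',q.x,q.cost,len(pts))
zk=t[2]-.0126
print('nose',tool(g(390,64),zk+.007), 'top far edge',tool(g(273,271),zk+.042),tool(g(508,271),zk+.042),'line',tool(g(390,281),zk+.042))
E
```

```text
[0.50263221 0.065823   0.14130517] [-0.18367714 -0.08220169 -0.00039892]
ring ctr tool mm [-2.1321775  -1.31067393] 1.249972022574951 48
nose [ 3.62912541e+01 -8.98861681e-03] top far edge [ 22.90235104 -12.72754947] [22.90215525 12.82184849] line [ 2.17032175e+01 -5.71750292e-03]
```

```bash
python3 -m pendant '[[-0.3,-0.1,0,0,0,0,255],[-0.3,-0.1,0.8,0,0,0,255],[-0.3,-0.1,1.6,0,0,0,255],[-0.3,-0.1,2.0,0,0,0,255],[-0.3,-0.1,2.3,0,0,0,255],[-0.3,-0.1,2.5,0,0,0,255],[-0.3,-0.1,2.5,0,0,0,255]]'
```

```text
time_s: 14.52
tcp_pos: [0.4993, 0.0681, 0.1148]
orientation: [0.995, -0.101, 0.001, 0.0]
contact_force: [4.2, -1.5, -1.3]
gripper_width: 0.0255
gripper_force: 30.0
```

```bash
python3 -m pendant '[[0.06,0.03,0.3,0,0,0,255],[0.06,0.03,0.6,0,0,0,255],[0.06,0.03,0.9,0,0,0,255],[0.06,0.03,1.2,0,0,0,255],[0.06,0.03,1.2,0,0,0,255],[0.06,0.03,1.2,0,0,0,255]]'
```

```text
time_s: 15.28
tcp_pos: [0.4993, 0.0679, 0.1026]
orientation: [0.995, -0.101, 0.0, -0.0]
contact_force: [4.4, -0.9, -1.7]
gripper_width: 0.0257
gripper_force: 30.0
```

```bash
python3 -m pendant '[[0.08,0,0.2,0,0,0,255],[0.08,0,0.4,0,0,0,255],[0.08,0,0.6,0,0,0,255],[0.08,0,0.7,0,0,0,255],[0.08,0,0.7,0,0,0,255],[0.08,0,0.7,0,0,0,255]]'
```

```text
time_s: 16.02
tcp_pos: [0.4995, 0.0678, 0.0965]
orientation: [0.995, -0.101, -0.0, -0.0]
contact_force: [-0.9, -1.0, 9.6]
gripper_width: 0.0257
gripper_force: 30.0
```

```bash
python3 -m pendant '[[0,0,0.1,0,0,0,255],[0,0,0.2,0,0,0,255],[0,0,0.2,0,0,0,255],[0,0,0.2,0,0,0,255],[0,0,0.2,0,0,0,255]]'
python3 - <<'E'
from h import *
im=snap('scene','sc1'); s=st(); print(s['tcp_pos'],s['contact_force'],s['gripper_width'])
cv2.imwrite('pics/crop6.png',cv2.resize(im[130:290,230:400,::-1],None,fx=3.5,fy=3.5,interpolation=2))
E
```

```text
time_s: 16.65
tcp_pos: [0.4996, 0.0679, 0.0963]
orientation: [0.995, -0.101, -0.0, -0.0]
contact_force: [-6.9, -0.6, 20.6]
gripper_width: 0.0257
gripper_force: 30.0
[0.49966789 0.06784796 0.09631782] [-6.10979354 -0.20396791 20.41328384] 0.025577300465270077
```

View pics/crop6.png

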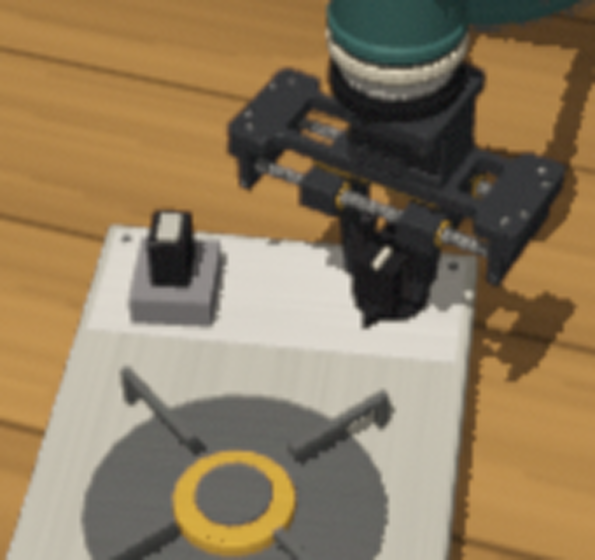

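The igniter's head rests on the socket with no gap (crop 180,265). The knob is down on the stove in the gripper. The force rose from 9.6 to 20 N with only 0.2 mm of travel, so it is at the stop.

```bash
python3 -c "
from workcell import manip
print(manip.finish_job())"
```

```text
the job is handed in; nothing more can be done
None
```

The job is handed in at about 17 s of the 64 s: the igniter is plugged home and released, and the knob is on the valve shaft with its flat aligned, held pressed against the stop at about 20 N; the jar, bowl and tin were not touched.

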